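# Unclip the latch pin of the clay extruder

### The job

The clay extruder's gate bar is held by two upright pins, each locked with a looped spring clip. Pull the clip sideways out of the taller pin and lay it flat in the white tray; leave the shorter pin's clip in its place.

Things in the scene. Friction and masses are not known exactly. Their poses are not given: they have to be found in the camera images.
- pin_tall: Taller of 2 fixed upright round steel pins (18 mm dia; 50 mm above a dark 200 x 56 x 10 mm gate bar, the short one 20 mm; 150 mm apart, either may be left). Origin: its axis at the bar's top face, 80 mm above the table. z up, y along the bar; x across it, along the cross hole (8 mm high, just above the bar). The clip's loop is on the -x side (robot's side) and comes out towards -x.
- clip: Clip in the tall pin: 5 mm steel wire, lying flat on the bar, 90 x 35 x 5 mm, 47 g. Origin: centre of its round loop (35 mm outside), mid-wire; free air beside and 20 mm below it. x: loop to leg ends, z up. Straight leg at y = -6 to x = 72 mm; pin axis at x = 50, y = -6 mm. Sprung outer leg at y = +6 snaps on the pin: some 4 to 10 N to pull, free after 35 mm of level travel to -x.
- clip_short: The identical clip in the shorter pin, same axes; it must stay there.
- tray: Open white ceramic tray standing loose on the table, 170 (x) x 130 (y) x 25 mm high, 0.6 kg, walls and floor 4 to 5 mm thick. Origin: centre of its underside; z up. A clip lying on its floor has its origin about 7 mm above the tray's origin.
Not all that is in view belongs to the job. What is shaped like the clip but brown or purple is not meant.

How it is judged (in metres and radians):
On the way:
1. the clip is drawn fully out of the taller pin, its loop end first (x of clip in the frame of pin_tall below -0.083 m), for 0.05 s.
At the end, for the whole second after the job is handed in: The taller pin's clip lies at rest inside the upright tray, flat on its floor (either face up, within about 11 degrees, loop centre within 14 mm of the tray's underside), and the shorter pin's clip is within 12 mm of where it started (x of clip in the frame of tray between -0.081 and 0.081 m and y of clip in the frame of tray between -0.061 and 0.061 m and z of clip in the frame of tray below 0.014 m and angle between the z axis of clip and the z axis of tray, either way round below 0.2 rad and angle between tray's own z axis and vertical below 0.1 rad and linear speed of clip below 0.02 m/s and distance of clip_short from where it was at the start of the episode below 0.012 m); the robot touches nothing.
It fails at once if the shorter pin's clip is pulled or pushed more than 12 mm from its place (distance of clip_short from where it was at the start of the episode above 0.012 m).
It also fails if it takes over 40 s, if anything falls off the work surface, if the arm or the gripper's body presses on something with over 40 N, if the wrist force passes 120 N, or if a joint passes its speed limit or range.

### The arm

A 6-joint arm with a two-finger parallel gripper is mounted at the origin on the work surface. World frame = base frame: x ahead of the robot, y to its left, z up, the work surface at z = 0. Lengths are in mm, angles in rad, forces in N, time in s.
With the tool pointing down it reaches from about 325 to 775 mm from the base axis. Payload 5.5 kg.
Tool frame: the origin (TCP) lies at the very end of the fingers, on their centre line; the grasp point (between the pads) lies ctrl.hold_point_z behind it (ctrl.hold_point_z is the distance from the TCP to the grasp point, in mm); z points along the fingers, y is the direction in which the jaws open and shut (so a half turn about z gives the same grasp; the last joint's range is limited). The gripper opens to 85 mm and grips with 20 to 120 N. Pads are 22 mm wide; open, the fingers measure 114 mm over their backs; the gripper's body (76 mm by 85 mm) begins 54 mm behind the grasp point. The pads swing forward as they close: fully open they stand 13 mm farther back than shut.
Start: joints at [-0.057, 0.091, 1.231, -0, 1.82, -0.057], TCP at [600.014, -0.003, 203.775] pointing down, gripper open.
Joint ranges: [-2.87, 2.87], [-0.86, 2.18], [0.17, 2.46], [-1.51, 4.65], [0.06, 2.69], [-2.65, 2.65]. Speed limits (rad/s): [2.57, 2.57, 3.01, 3.14, 3.14, 3.14].

### API

Orientations are given as a unit quaternion [w, x, y, z].
In Python, from rig import ctrl gives the robot as it stands. The module is installed in compiled form; this text tells all that it offers.
- The arm moves only by the tool step_arm, never from a script. Its argument "commands" is a list of rows, each a list of 7 numbers: the shift along the world's x, y, z in m, then the turn, a rotation vector about the world's x, y, z in degrees, then the closure in counts, from 0 (fully open) to 255 (shut). In form: [[x, y, z, rx, ry, rz, gripper], ...]. A call has 1 to 5 rows; each row shifts and turns the commanded pose from where the row before left it; what a row does not reach is not made up. A row lasts 1/12 s, in which the tool goes at most 41.7 mm and 7.16 degrees, less where a joint would pass 70% of its speed; a pose out of reach is approached as far as the arm can. A call with a gripper value outside its range is refused whole. The fingers move at their own pace and stop on an object; "grip_force" is the grip in N (left out, the last holds). Time passes only in rows, so rows that do not move let the fingers close. It gives the time, the measured TCP pose, the force and the opening at its end, in the units of the state.
- ctrl.sense(): the state, without advancing time (a new reading comes with each control period).
- ctrl.capture(name): name is "scene" or "side" or "wrist"; returns a dict with "img" (480x640x3 uint8, blue, green, red), "mtx" (3x3 intrinsics, pixels), "dist_coeffs" ([k1, k2, p1, p2, k3] as OpenCV has them; the pictures are not rectified), "R" (3x3) and "t" (3): a world point X has camera coordinates R X + t; the wrist camera has in their place "hand_eye" (4x4, takes a point from camera to tool coordinates, whose origin is the TCP and whose axes are the flange's). Camera axes: x right, y down, z forward; pixel columns grow to the right and rows downward; lengths in mm; the calibration is good to about 2 mm. A picture is of the moment at which its call begins: read the wrist's pose just before it. There is no depth.
- ctrl.sign_off(): hands the job in, once; it reports no verdict.
Trained networks look in the newest picture that a camera, given by its name, has taken for a name from the list of things; names that differ only in an ending like _2 or _b are one class to them, and where a whole thing is asked for, a point or a joint stands for the part that bears it (a point fixed in the world has none). Each returns a list of dicts, best first, with "score" (0 to 1); they miss things now and then, are a little off and sometimes report something else, mostly with a low value. They report only what shows in the picture. A call takes as long as a camera call. They do not tell look-alikes from the thing itself.
- ctrl.search_frame(thing, camera): "box" ([centre column, centre row, width, height] in pixels, round what is visible of it).
- ctrl.trace(thing, camera): "region" (480x640 bool, what is visible of it) and "box" ([centre column, centre row, width, height] in pixels, round what is visible of it).
The state is a dict: "clock": time; "q": joint angles; "dq": joint speeds; "joint_efforts": joint torques, N m; "tcp_pos": TCP position; "tool_rot": TCP orientation; "ft_force": force on the tool from outside, world axes, zero at the start; "torque": the same for the moment, N m; "finger_gap": finger opening in mm.
Only numpy, scipy, OpenCV 4.12 (cv2) and the standard library are available. Lean on these libraries where they do the work, as an engineer would, in place of code of your own. Each camera call takes 0.05 s, during which the arm holds its last target.

## Working session

There is one attempt and no reset: what is moved stays moved. The work goes in short steps, Python scripts to look and compute and a tool call to move; the robot and the scene stay as the last step left them, time stands still between calls to the robot, and variables do not carry over. Pictures are saved under pics/ and viewed, and the job is handed in when it is done.

Besides the shell and the picture viewer there is one more tool, called after "Emit:" as name(argument=value, ...), one argument or row to a line, values as JSON. step_arm: Moves the arm, as the interface text tells. Its arguments: {"type":"object","properties":{"commands":{"type":"array"},"grip_force":{"type":"number"}},"required":["commands"]}

```bash
mkdir -p pics
python3 - <<'E'
from rig import ctrl
import cv2,pickle
s=ctrl.sense();print(s, ctrl.hold_point_z)
D={}
for n in ["scene","side","wrist"]:
    c=ctrl.capture(n);D[n]=c;cv2.imwrite(f"pics/{n}0.png",c["img"])
    for th in ["clip","pin_tall","tray"]:
        for r in ctrl.search_frame(th,n): print(n,th,round(r["score"],2),[round(float(v)) for v in r["box"]])
pickle.dump((s,D),open("d0.pkl","wb"))
E
```

```text
{'clock': 0.0, 'q': array([-5.66947399e-02,  9.18685712e-02,  1.23189991e+00, -1.22171763e-05,
        1.81981842e+00, -5.66818713e-02]), 'dq': array([-0.0015555 ,  0.00054789,  0.00187818, -0.00106916, -0.00070585,
       -0.00026659]), 'joint_efforts': array([ 1.92109423e-03, -4.58737707e+01, -4.18019521e+01,  2.08830479e-04,
        1.19483890e-02, -1.60596358e-05]), 'tcp_pos': array([5.99652402e+02, 1.67401599e-02, 2.02637202e+02]), 'tool_rot': array([-7.39945811e-04,  7.07112040e-01,  7.07100820e-01, -6.68410796e-04]), 'ft_force': array([ 0.68013168,  0.62728233, -0.32053064]), 'torque': array([0.05687732, 0.00856555, 0.01575921]), 'finger_gap': 85.34574521727137} 18.700000000000003
scene clip 0.7 [417, 227, 10, 32]
scene pin_tall 0.56 [424, 243, 10, 23]
scene tray 0.61 [195, 298, 80, 84]
side clip 0.87 [323, 381, 40, 48]
side clip 0.73 [242, 397, 44, 45]
side clip 0.6 [258, 319, 55, 33]
side pin_tall 0.55 [248, 301, 13, 22]
side tray 0.61 [335, 179, 97, 70]
wrist clip 0.39 [346, 303, 153, 110]
wrist pin_tall 0.22 [346, 304, 154, 113]
wrist tray 0.95 [344, 304, 153, 112]
```

View pics/scene0.png

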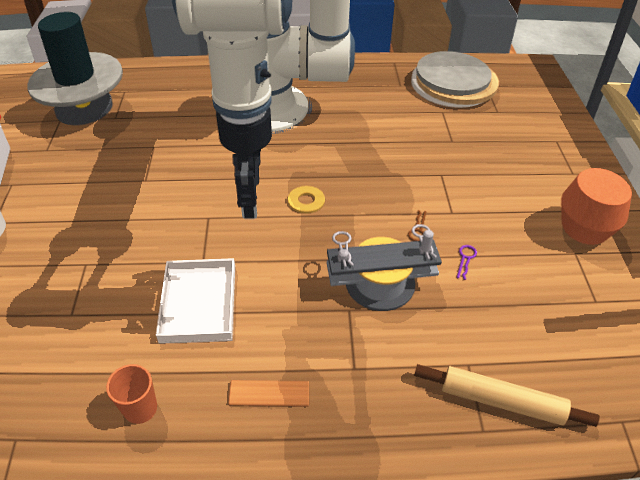

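View pics/side0.png

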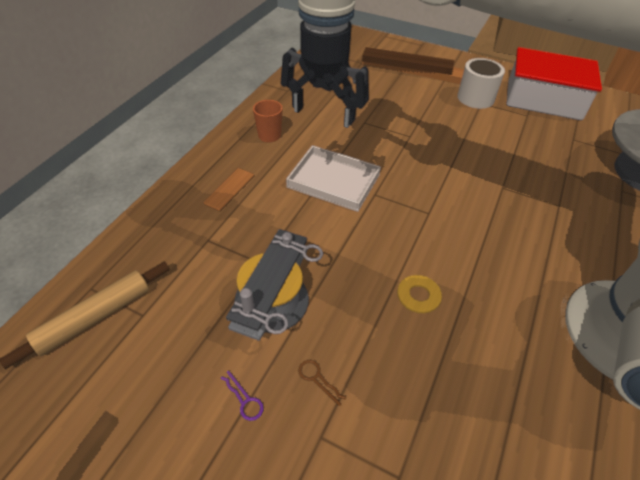

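View pics/wrist0.png

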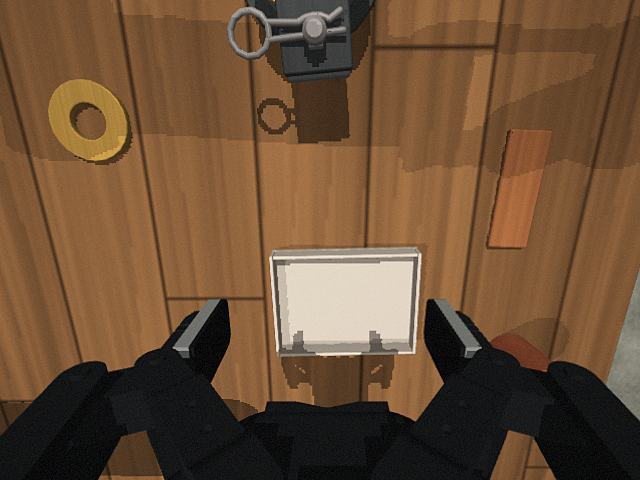

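The scene shows the bar at about (385,260). The tall pin is near scene (427,240) / side (248,300), and the short pin near scene (345,255) / side (288,240). The steel clips are the candidates. Brown lies at scene (420,220) / side (320,381), purple at scene (467,262) / side (242,397). The tray is at scene (197,300) / side (335,178). I'll enlarge these to confirm.

Run:
```python
import pickle,cv2,numpy as np
s,D=pickle.load(open("d0.pkl","rb"))
a=D["scene"]["img"][200:300,310:490]; b=D["side"]["img"][225:345,215:335]
cv2.imwrite("pics/cs.png",cv2.resize(a,None,fx=4.4,fy=4.4,interpolation=cv2.INTER_CUBIC))
cv2.imwrite("pics/cd.png",cv2.resize(b,None,fx=5,fy=5,interpolation=cv2.INTER_CUBIC))
```

```text
(no output)
```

View pics/cs.png

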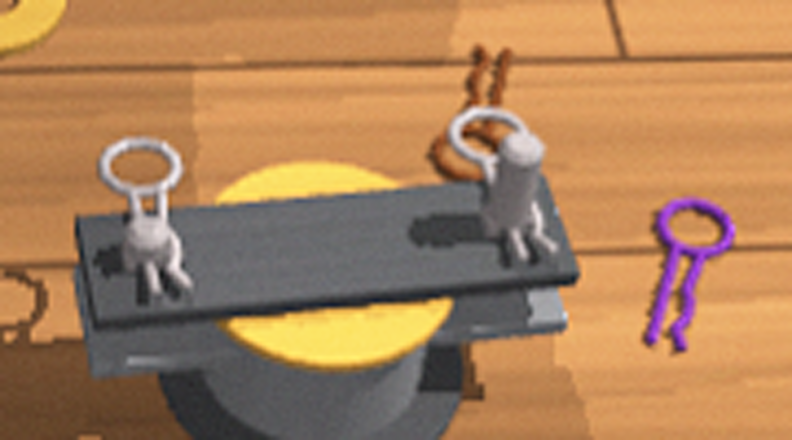

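View pics/cd.png

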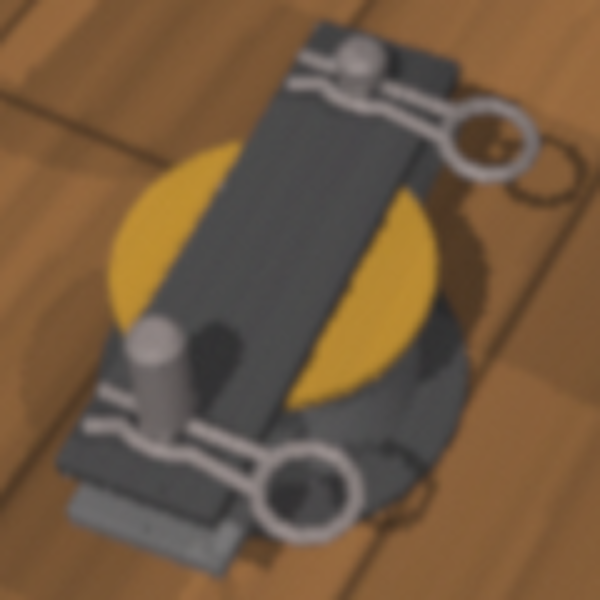

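The tall pin is the one at the +y end, at scene (428,234) / side (246,293). Its steel clip has its loop at scene (421,231) / side (276,323). The brown clip lies on the table behind it and the purple one sits apart on the right. Next I'll fit the pin frame and the tray.

```bash
cat > h.py <<'E'
import numpy as np,cv2
from scipy.spatial.transform import Rotation as Ro
def cam(c,s=None):
    if "hand_eye" in c:
        q=np.array(s["tool_rot"]);T=np.eye(4);T[:3,:3]=Ro.from_quat(q[[1,2,3,0]]).as_matrix();T[:3,3]=s["tcp_pos"]
        M=np.linalg.inv(T@np.array(c["hand_eye"]));return M[:3,:3],M[:3,3]
    return np.array(c["R"]),np.array(c["t"]).ravel()
def proj(c,P,s=None):
    R,t=cam(c,s);return cv2.projectPoints(np.array(P,float).reshape(-1,3),cv2.Rodrigues(R)[0],t,np.array(c["mtx"]),np.array(c["dist_coeffs"]))[0].reshape(-1,2)
def plane(c,uv,z,s=None):
    R,t=cam(c,s);n=cv2.undistortPoints(np.array(uv,float).reshape(-1,1,2),np.array(c["mtx"]),np.array(c["dist_coeffs"])).reshape(-1,2)
    d=np.c_[n,np.ones(len(n))]@R;o=-R.T@t
    return o+d*((z-o[2])/d[:,2])[:,None]
E
python3 - <<'E'
from h import *
import pickle
from scipy.optimize import least_squares
s,D=pickle.load(open("d0.pkl","rb"))
L=dict(tt=(0,0,50),tl=(-50,6,2.5),st=(0,-150,20),sl=(-50,-144,2.5))
sc=dict(tt=(428.6,233.6),tl=(420.7,231.4),st=(344.3,251.8),sl=(342,237.5))
sd=dict(tt=(246,293),tl=(276.2,323.4),st=(287.4,236),sl=(312.4,253))
def w(p,k):
    c,n=np.cos(p[2]),np.sin(p[2]);x,y,z=L[k];return [p[0]+c*x-n*y,p[1]+n*x+c*y,80+z]
def f(p,which):
    r=[]
    for c,m in ((("scene",sc),) if which==0 else (("side",sd),) if which==1 else (("scene",sc),("side",sd))):
        r+=list((proj(D[c],[w(p,k) for k in m])-np.array(list(m.values()))).ravel())
    return np.array(r)
for q in (0,1,2):
    o=least_squares(f,[650,150,0],args=(q,),x_scale=[10,10,.1]);print(q,o.x.round(3),o.fun.round(1))
print("loop",w(o.x,"tl"),"short pin",w(o.x,"st"))
ctrs=[(271,252),(420,249),(417,353),(278,356)]
print(plane(D["wrist"],ctrs,25,s).round(1))
img=D["scene"]["img"][250:350,150:245];cv2.imwrite("pics/ts.png",cv2.resize(img,None,fx=5,fy=5,interpolation=cv2.INTER_CUBIC))
img=D["wrist"]["img"][235:370,255:435];cv2.imwrite("pics/tw.png",cv2.resize(img,None,fx=4,fy=4,interpolation=cv2.INTER_CUBIC))
E
```

```text
0 [5.79090e+02 3.01545e+02 8.50000e-02] [ 0.4 -0.5  0.8 -0.2 -1.   0.2 -0.2  0.4]
1 [5.74158e+02 3.03580e+02 9.10000e-02] [-0.3 -0.1  0.2  0.5 -0.2 -0.5  0.4 -0.1]
2 [5.75719e+02 3.02604e+02 9.10000e-02] [ 0.7 -1.9  1.  -1.6 -0.5 -0.9  0.2 -0.7 -0.8 -1.  -0.4 -0.4 -0.7 -1.2
 -0.1 -0.8]
loop [np.float64(525.3816105462332), np.float64(304.05649456477227), 82.5] short pin [np.float64(589.2886915299579), np.float64(153.21921468960454), 100]
[[ 539.   -44.7   25. ]
 [ 702.8  -41.3   25. ]
 [ 709.7 -173.9   25. ]
 [ 541.  -178.3   25. ]]
```

View pics/tw.png

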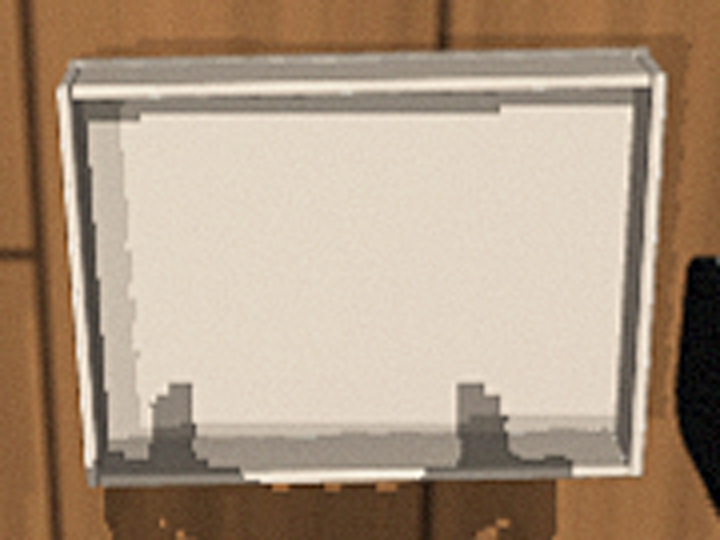

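View pics/ts.png

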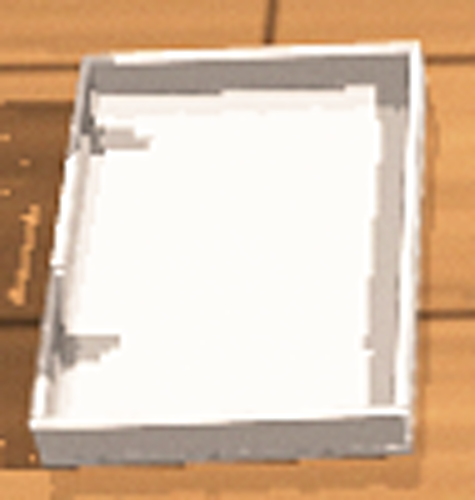

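Run:
```python
from h import *
import pickle
s,D=pickle.load(open("d0.pkl","rb"))
for a in (plane(D["wrist"],[(270.5,258),(420,254),(415,353.5),(277.5,356)],25,s),plane(D["scene"],[(234,259),(231.6,333.6),(157,335),(166,262)],25)):
    print(a.round(1)[:,:2],a.mean(0).round(1),[round(float(np.linalg.norm(a[i]-a[i-1])),1) for i in range(4)], np.degrees(np.arctan2(*(a[1]-a[0]+a[2]-a[3])[[1,0]])))
# wrist check of short pin/loop: 
print(plane(D["wrist"],[(249,33)],82.5,s),plane(D["wrist"],[(314,22)],100,s))
```

```text
[[ 538.1  -51.8]
 [ 703.3  -47.1]
 [ 707.4 -174.6]
 [ 540.4 -178.3]] [ 622.3 -112.9   25. ] [126.6, 165.2, 127.6, 167.0] 1.4518619207129795
[[ 536.8  -48.5]
 [ 706.5  -43.7]
 [ 706.8 -172.2]
 [ 540.9 -177.9]] [ 622.7 -110.6   25. ] [129.5, 169.7, 128.5, 166.0] 1.7732569289273887
[[541.41739939 151.15018071  82.5       ]] [[591.69348685 153.27136635 100.        ]]
```

Emit:
step_arm(
  commands=[
    [-0.0054,0.0217,0,0,0,6.8,80],
    [-0.0054,0.0217,0,0,0,6.8,80],
    [-0.0054,0.0217,0,0,0,6.8,80],
    [-0.0054,0.0217,0,0,0,6.8,80],
    [-0.0054,0.0217,0,0,0,6.8,80],
  ],
  grip_force=50,
)

```text
clock: 1.02
tcp_pos: [572.7, 109.4, 203.9]
tool_rot: [0.0, 0.467, 0.884, 0.0]
ft_force: [0.1, -1.0, 0.6]
finger_gap: 58.6
```

Emit:
step_arm(
  commands=[
    [-0.0054,0.0217,0,0,0,6.8,80],
    [-0.0054,0.0217,0,0,0,6.8,80],
    [-0.0054,0.0217,0,0,0,6.8,80],
    [-0.0054,0.0217,0,0,0,6.8,80],
    [-0.0054,0.0217,0,0,0,6.8,80],
  ],
)

```text
clock: 1.43
tcp_pos: [545.6, 218.0, 203.9]
tool_rot: [0.0, 0.188, 0.982, 0.0]
ft_force: [0.8, 0.7, 0.4]
finger_gap: 58.3
```

Emit:
step_arm(
  commands=[
    [-0.0054,0.0217,0,0,0,6.8,80],
    [-0.0054,0.0217,0,0,0,6.8,80],
    [-0.0054,0.0217,0,0,0,6.8,80],
    [-0.0054,0.0217,0,0,0,6.8,80],
    [0,0,0,0,0,0,80],
  ],
)

```text
clock: 1.85
tcp_pos: [523.0, 307.4, 203.5]
tool_rot: [-0.0, -0.05, 0.999, 0.001]
ft_force: [0.8, 0.4, -0.4]
finger_gap: 58.4
```

Run:
```python
from rig import ctrl
from h import *
import pickle
s=ctrl.sense();c=ctrl.capture("wrist");pickle.dump((s,c),open("d1.pkl","wb"));cv2.imwrite("pics/w1.png",c["img"]);print(s["tcp_pos"],s["tool_rot"],s["finger_gap"],s["clock"],s["q"].round(2),s["ft_force"])
```

```text
[522.99473687 307.36056285 203.50759265] [-3.90241181e-04 -5.01539659e-02  9.98741103e-01  7.97593164e-04] 58.40695884390244 1.85 [ 0.47  0.11  1.21  0.    1.82 -1.2 ] [ 0.777114    0.35626963 -0.35347909]
```

View pics/w1.png

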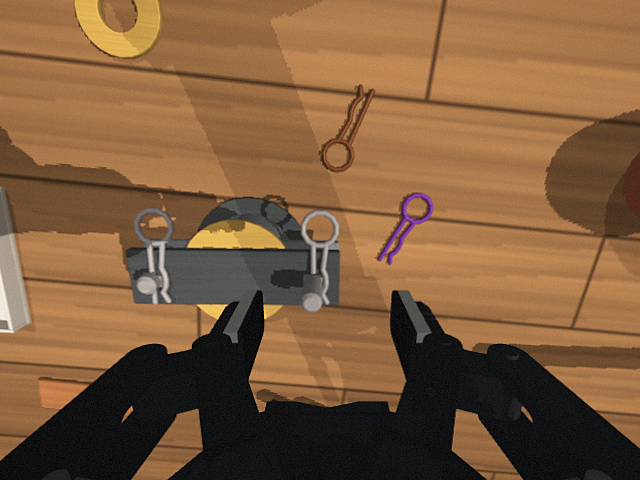

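The wrist view shows the tall pin's top at (312,302) and its clip loop at (320,230). The short pin's loop is at (154,226).

Run:
```python
from h import *
import pickle
s,c=pickle.load(open("d1.pkl","rb"))
a=np.vstack([plane(c,[(320.3,230)],82.5,s),plane(c,[(312,302)],130,s),plane(c,[(154,226)],82.5,s),plane(c,[(148,285)],100,s)])
print(a.round(1)); d=a[0]-a[2];print(np.linalg.norm(d),np.degrees(np.arctan2(-d[0],d[1])))
d=a[1]-a[3];print(np.linalg.norm(d[:2]),np.degrees(np.arctan2(-d[0],d[1])))
```

```text
[[528.5 301.4  82.5]
 [576.4 299.9 130. ]
 [539.6 152.5  82.5]
 [589.4 153.4 100. ]]
149.23457743811196 4.252741219291218
147.11290497076908 5.074971987327542
```

Emit:
step_arm(
  commands=[
    [0.001,-0.0012,-0.03,0,0,-0.2,80],
    [0.001,-0.0012,-0.03,0,0,-0.2,80],
    [0.001,-0.0013,-0.025,0,0,-0.2,80],
    [0.0,-0.0013,-0.015,0,0,0,80],
    [0,0,0,0,0,0,80],
  ],
)

```text
clock: 2.32
tcp_pos: [525.7, 296.5, 98.7]
tool_rot: [-0.004, -0.039, 0.999, -0.002]
ft_force: [0.6, -1.4, -1.3]
finger_gap: 58.6
```

Run:
```python
from rig import ctrl
from h import *
import pickle
s=ctrl.sense();c=ctrl.capture("wrist");cv2.imwrite("pics/w2.png",c["img"]);print(s["tcp_pos"],s["tool_rot"],s["finger_gap"],s["clock"],s["ft_force"])
c2=ctrl.capture("side");cv2.imwrite("pics/s2.png",cv2.resize(c2["img"][150:400,130:430],None,fx=2.4,fy=2.4))
```

```text
[525.694945   296.52727945  98.69565155] [-0.00355129 -0.03863801  0.99924519 -0.00188023] 58.644349139874336 2.3167 [ 0.57793987 -1.37508911 -1.314507  ]
```

View pics/w2.png

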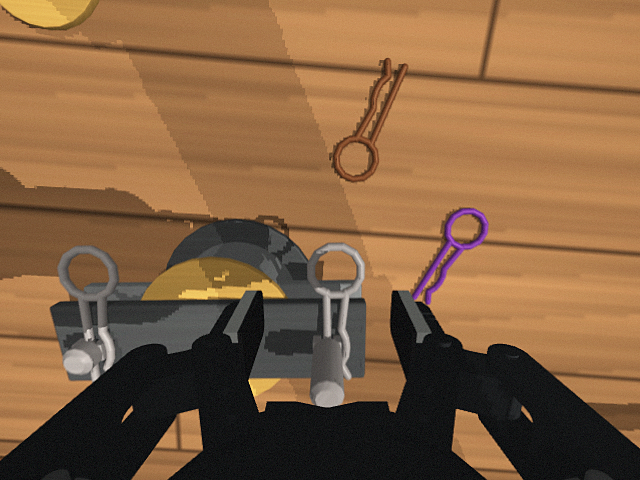

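View pics/s2.png

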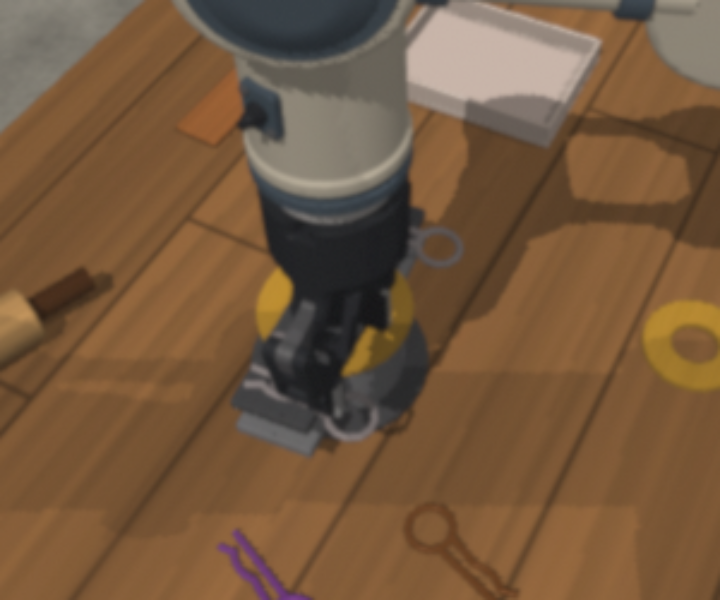

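Emit:
step_arm(
  commands=[
    [0,0,0,0,0,0,80],
    [0,0,0,0,0,0,80],
  ],
)

```text
clock: 2.58
tcp_pos: [528.5, 299.0, 106.2]
tool_rot: [0.002, -0.04, 0.999, 0.001]
ft_force: [-0.5, 0.2, -0.0]
finger_gap: 59.2
```

Run:
```python
from rig import ctrl
from h import *
s=ctrl.sense();c=ctrl.capture("wrist");cv2.imwrite("pics/w3.png",c["img"]);print(s["tcp_pos"],s["tool_rot"],s["clock"],s["ft_force"])
r=ctrl.trace("clip","wrist")
for k in r: print(k["score"],k["box"])
import pickle;pickle.dump((s,c),open("d3.pkl","wb"))
cv2.imwrite("pics/w3c.png",cv2.resize(c["img"][220:440,230:430],None,fx=2.7,fy=2.7))
```

```text
[528.51740352 299.03937847 106.24679822] [ 1.70920426e-03 -3.97559124e-02  9.99207699e-01  7.21731909e-04] 2.5833 [-0.46248106  0.23133635 -0.04417865]
0.93 [330.6, 299.6, 53.7, 133.5]
0.82 [365.1, 112.8, 73.4, 120.3]
0.59 [445.3, 250.9, 72.2, 92.0]
```

View pics/w3c.png

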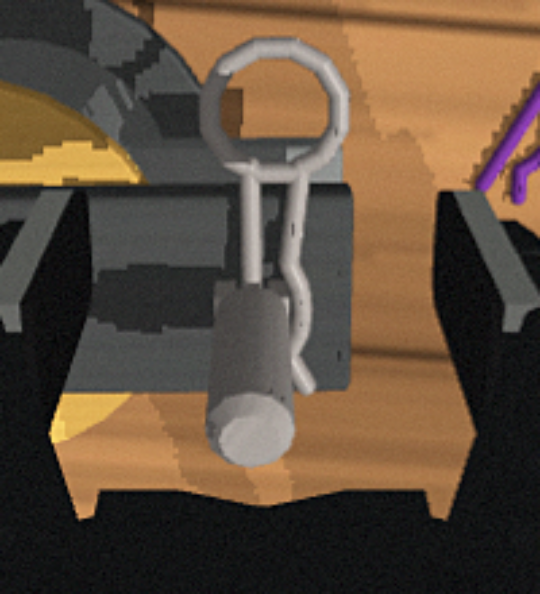

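Run:
```python
from h import *
import pickle
s,c=pickle.load(open("d3.pkl","rb"))
print(plane(c,[(332.2,259.6)],82.5,s),plane(c,[(323,379)],130,s))
print(proj(c,[s["tcp_pos"]],s))
```

```text
[[526.19677729 301.2912982   82.5       ]] [[575.50677444 299.72078481 130.        ]]
[[328.55991294 278.22449445]]
```

Emit:
step_arm(
  commands=[
    [-0.0014,0.0027,-0.01,0,0,0,80],
    [0,0,-0.01,0,0,0,80],
    [0,0,-0.01,0,0,0,80],
    [0,0,-0.005,0,0,0,80],
    [0,0,0,0,0,0,80],
  ],
)

```text
clock: 3.1
tcp_pos: [524.7, 300.9, 65.7]
tool_rot: [-0.002, -0.04, 0.999, -0.001]
ft_force: [-0.0, 0.1, -0.2]
finger_gap: 58.7
```

Emit:
step_arm(
  commands=[
    [0,0,0,0,0,0,80],
    [0,0,0,0,0,0,110],
    [0,0,0,0,0,0,140],
    [0,0,0,0,0,0,170],
    [0,0,0,0,0,0,200],
  ],
  grip_force=50,
)

```text
clock: 3.52
tcp_pos: [526.3, 301.6, 69.4]
tool_rot: [0.0, -0.04, 0.999, 0.0]
ft_force: [0.4, -0.5, 1.4]
finger_gap: 18.8
```

Emit:
step_arm(
  commands=[
    [0,0,0,0,0,0,230],
    [0,0,0,0,0,0,255],
    [0,0,0,0,0,0,255],
    [0,0,0,0,0,0,255],
  ],
)

```text
clock: 3.85
tcp_pos: [526.0, 301.5, 68.8]
tool_rot: [0.0, -0.04, 0.999, 0.0]
ft_force: [-0.9, 0.4, -0.5]
finger_gap: -0.0
```

Run:
```python
from rig import ctrl
from h import *
s=ctrl.sense();c=ctrl.capture("wrist");print(s["tcp_pos"],s["tool_rot"],s["clock"],s["ft_force"],s["finger_gap"])
cv2.imwrite("pics/w4c.png",cv2.resize(c["img"][220:440,200:460],None,fx=2.7,fy=2.7))
```

```text
[526.02152575 301.48178169  68.79569217] [ 1.36293030e-05 -4.01082431e-02  9.99195341e-01  4.65949134e-06] 3.85 [-0.87849136  0.3687938  -0.51223975] -0.0331880252250663
```

View pics/w4c.png

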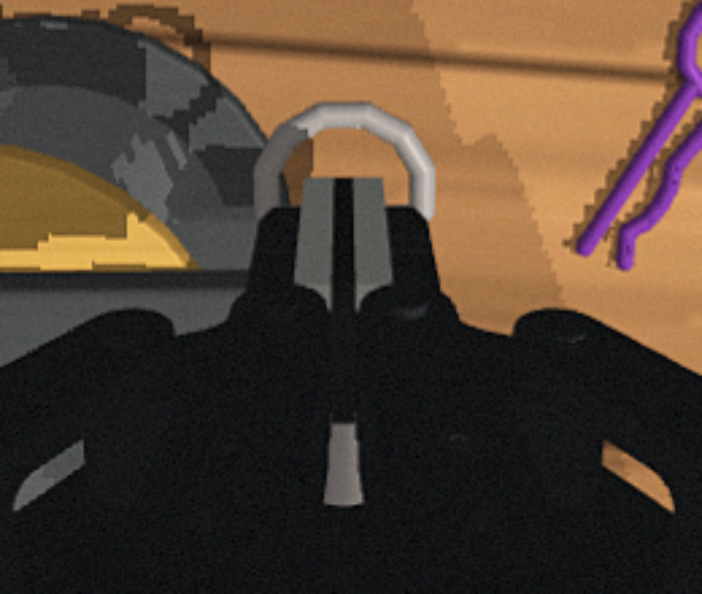

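Run:
```python
from rig import ctrl
from h import *
import pickle
D={}
for n,(r,c0,f) in {"scene":((180,320),(330,490),4.3),"side":((260,380),(200,340),4.9)}.items():
    c=ctrl.capture(n);D[n]=c
    cv2.imwrite(f"pics/{n}5.png",cv2.resize(c["img"][r[0]:r[1],c0[0]:c0[1]],None,fx=f,fy=f,interpolation=cv2.INTER_CUBIC))
s=ctrl.sense();pickle.dump((s,D),open("d5.pkl","wb"))
for n in D: print(n,proj(D[n],[s["tcp_pos"],[526.2,301.5,82.5]]))
```

```text
scene [[419.35036552 235.18273839]
 [420.38394827 230.18010408]]
side [[276.69829643 326.17577024]
 [276.15851947 321.5197006 ]]
```

View pics/scene5.png

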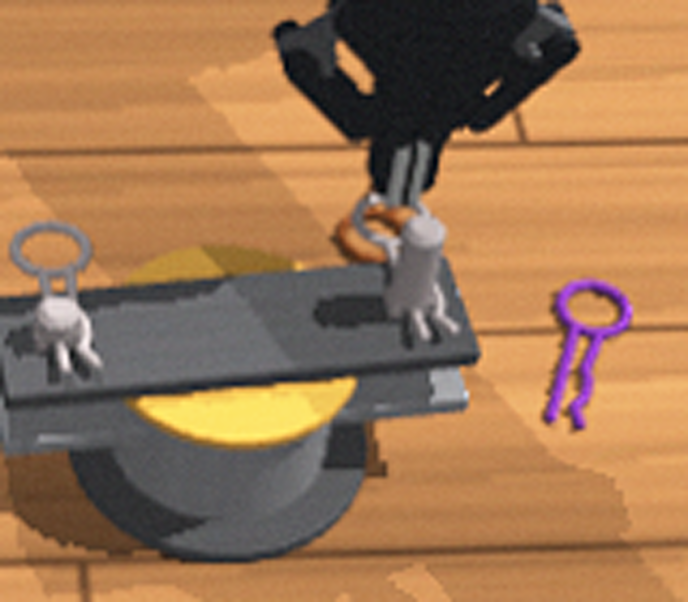

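View pics/side5.png

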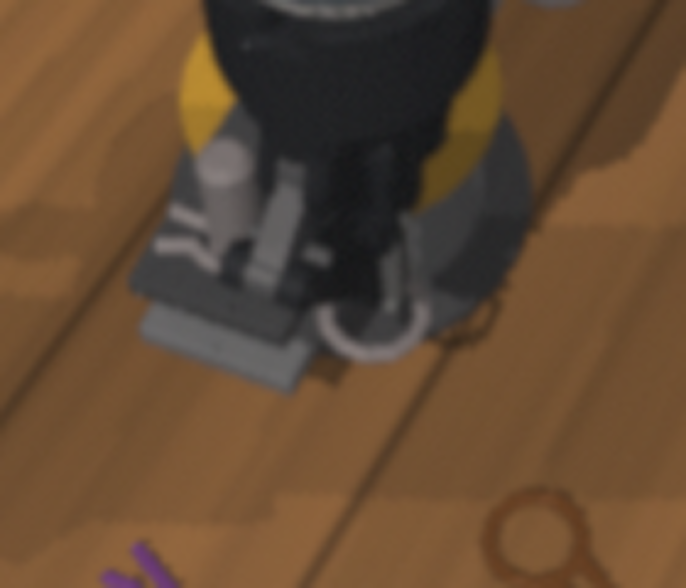

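```bash
python3 - <<'E'
from h import *
import pickle
s,c=pickle.load(open("d3.pkl","rb"));s5,_=pickle.load(open("d5.pkl","rb"))
q=np.array(s5["tool_rot"]);R=Ro.from_quat(q[[1,2,3,0]]).as_matrix()
for x in(-11,0,11):
  for z in (0,-5,-10,-15,-20,-25,-30): print(x,z,proj(c,[s5["tcp_pos"]+R@np.array([x,0,z])],s5).round(1), proj(c,[s5["tcp_pos"]+R@np.array([x,8,z])],s5).round(1))
print(proj(c,[[526.2,301.5,82.5]],s5),c["hand_eye"])
for n,dz in ((n,d) for n in ("scene","side") for d in (0,10,20)): print(n,dz,proj(_[n],[s5["tcp_pos"]+[0,0,dz]]))
E
cp pics/w4c.png /tmp
python3 - <<'E'
import cv2
a=cv2.imread("pics/w4c.png");cv2.imwrite("pics/w4d.png",cv2.resize(a[60:330,180:500],None,fx=2.2,fy=2.2,interpolation=cv2.INTER_CUBIC))
E
```

```text
-11 0 [[328.5 296.3]] [[342.8 296.3]]
-11 -5 [[328.6 300.5]] [[343.2 300.4]]
-11 -10 [[328.7 304.8]] [[343.7 304.8]]
-11 -15 [[328.7 309.4]] [[344.2 309.4]]
-11 -20 [[328.8 314.2]] [[344.7 314.2]]
-11 -25 [[328.9 319.4]] [[345.2 319.3]]
-11 -30 [[328.9 324.8]] [[345.8 324.8]]
0 0 [[328.6 278.2]] [[343.1 278.2]]
0 -5 [[328.6 281.9]] [[343.5 281.9]]
0 -10 [[328.7 285.8]] [[344.  285.8]]
0 -15 [[328.7 290. ]] [[344.5 290. ]]
0 -20 [[328.8 294.4]] [[345.  294.3]]
0 -25 [[328.9 299. ]] [[345.6 299. ]]
0 -30 [[329.  303.9]] [[346.2 303.9]]
11 0 [[328.6 259.5]] [[343.3 259.5]]
11 -5 [[328.6 262.7]] [[343.8 262.7]]
11 -10 [[328.7 266.2]] [[344.3 266.2]]
11 -15 [[328.8 269.8]] [[344.8 269.8]]
11 -20 [[328.8 273.7]] [[345.3 273.7]]
11 -25 [[328.9 277.8]] [[345.9 277.8]]
11 -30 [[329.  282.2]] [[346.5 282.1]]
[[328.70260176 289.2778344 ]] [[-6.97554278e-04 -9.56564163e-01 -2.91521036e-01  7.31627042e+01]
 [ 9.99999205e-01 -9.73419778e-04  8.01262079e-04 -1.13583938e+00]
 [-1.05023093e-03 -2.91520246e-01  9.56564082e-01 -1.69640080e+02]
 [ 0.00000000e+00  0.00000000e+00  0.00000000e+00  1.00000000e+00]]
scene 0 [[419.35036552 235.18273839]]
scene 10 [[420.08697159 231.49568852]]
scene 20 [[420.83206849 227.76022456]]
side 0 [[276.69829643 326.17577024]]
side 10 [[276.39093257 322.83900064]]
side 20 [[276.07716203 319.43078556]]
```

View pics/w4d.png

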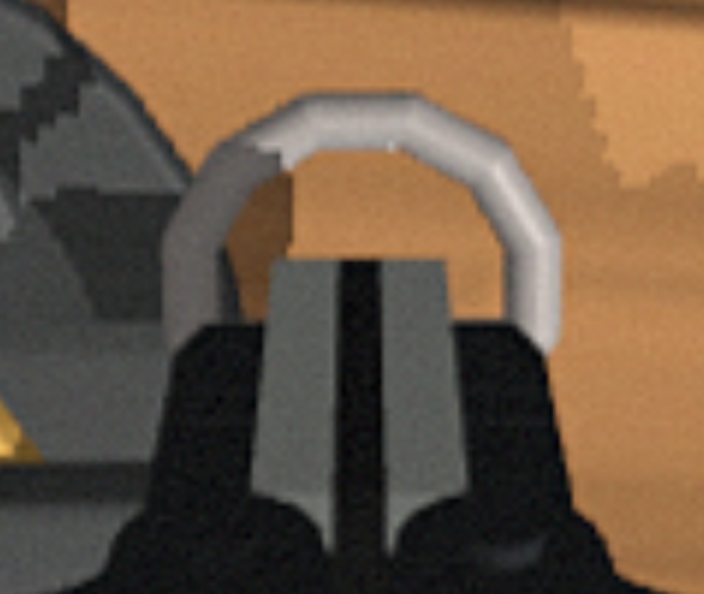

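The jaws closed fully on nothing. The scene view and the wrist scale both put the closed finger ends about 20 mm behind the TCP, so they passed above the wire. The clip hasn't moved. I'll rise, reopen, go lower, and shift a little to -x to clear the pin.

Emit:
step_arm(
  commands=[
    [0,0,0.02,0,0,0,255],
    [-0.003,0,0.02,0,0,0,80],
    [0,0,0,0,0,0,80],
    [0,0,0,0,0,0,80],
    [0,0,0,0,0,0,80],
  ],
)

```text
clock: 4.42
tcp_pos: [522.9, 301.4, 108.2]
tool_rot: [-0.0, -0.04, 0.999, -0.0]
ft_force: [-0.6, -0.1, -0.4]
finger_gap: 48.1
```

Emit:
step_arm(
  commands=[
    [0,0,-0.015,0,0,0,80],
    [0,0,-0.015,0,0,0,80],
    [0,0,-0.01,0,0,0,80],
    [0,0,-0.005,0,0,0,80],
    [0,0,-0.005,0,0,0,80],
  ],
)

```text
clock: 4.83
tcp_pos: [522.4, 301.2, 57.1]
tool_rot: [-0.001, -0.04, 0.999, -0.001]
ft_force: [0.3, 0.4, 0.9]
finger_gap: 59.0
```

Emit:
step_arm(
  commands=[
    [0,0,-0.004,0,0,0,80],
    [0,0,-0.002,0,0,0,80],
    [0,0,0,0,0,0,80],
    [0,0,0,0,0,0,80],
  ],
)

```text
clock: 5.17
tcp_pos: [523.3, 301.6, 53.3]
tool_rot: [0.0, -0.04, 0.999, 0.0]
ft_force: [-0.4, 0.1, -0.7]
finger_gap: 58.8
```

Run:
```python
from rig import ctrl
from h import *
s=ctrl.sense();c=ctrl.capture("wrist");print(s["tcp_pos"],s["clock"],s["ft_force"],s["finger_gap"])
cv2.imwrite("pics/w6c.png",cv2.resize(c["img"][220:440,200:460],None,fx=2.7,fy=2.7))
c=ctrl.capture("scene");cv2.imwrite("pics/scene6.png",cv2.resize(c["img"][180:290,340:490],None,fx=5,fy=5,interpolation=cv2.INTER_CUBIC))
```

```text
[523.26863273 301.61658629  53.2952355 ] 5.1667 [-0.4011822   0.10832854 -0.7371744 ] 58.76847920128825
```

View pics/w6c.png

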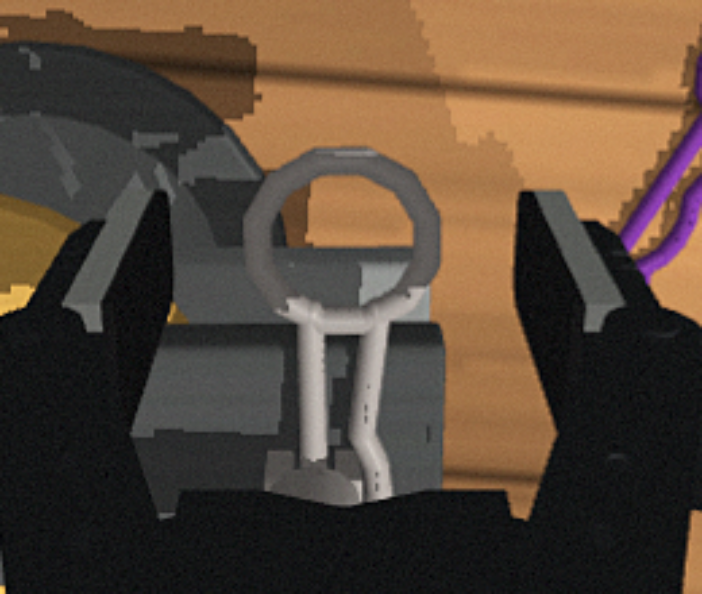

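View pics/scene6.png

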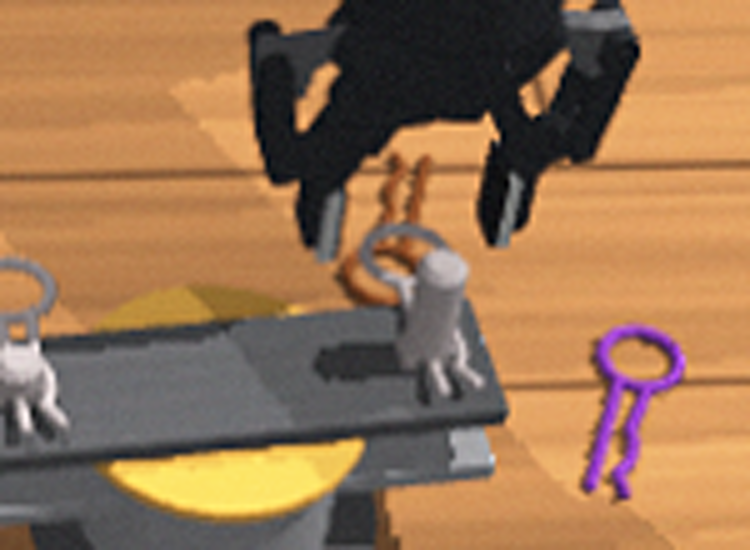

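The fingers straddle the loop, with their tips only about level with the wire at scene row 230. The body is still clear of the pin, so I'll go 11 mm lower and close.

Emit:
step_arm(
  commands=[
    [0,0,-0.005,0,0,0,80],
    [0,0,-0.006,0,0,0,80],
    [0,0,0,0,0,0,80],
    [0,0,0,0,0,0,100],
    [0,0,0,0,0,0,120],
  ],
)

```text
clock: 5.68
tcp_pos: [522.9, 301.4, 41.5]
tool_rot: [-0.0, -0.04, 0.999, -0.0]
ft_force: [-0.1, -0.2, -0.3]
finger_gap: 45.5
```

Emit:
step_arm(
  commands=[
    [0,0,0,0,0,0,140],
    [0,0,0,0,0,0,160],
    [0,0,0,0,0,0,180],
    [0,0,0,0,0,0,180],
  ],
  grip_force=60,
)

```text
clock: 6.02
tcp_pos: [523.1, 301.7, 42.1]
tool_rot: [0.0, -0.04, 0.999, 0.0]
ft_force: [0.6, 0.3, 0.7]
finger_gap: 31.9
```

Run:
```python
from rig import ctrl
from h import *
s=ctrl.sense();c=ctrl.capture("wrist");print(s["tcp_pos"],s["clock"],s["ft_force"],s["finger_gap"])
cv2.imwrite("pics/w7c.png",cv2.resize(c["img"][220:440,200:460],None,fx=2.7,fy=2.7))
```

```text
[523.14507482 301.67706093  42.13693975] 6.0167 [0.63426336 0.27424915 0.73542324] 31.89631618255589
```

View pics/w7c.png

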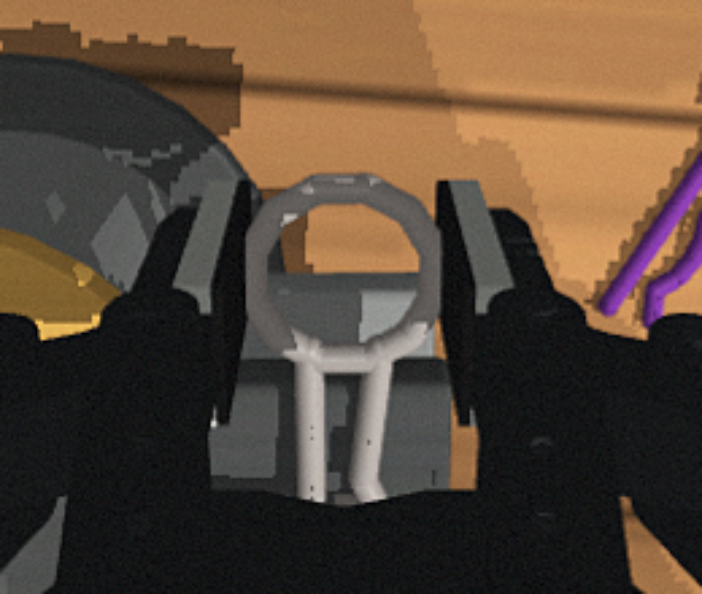

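The jaws have gripped the loop at 31.9 mm. Now I'll pull along the clip's -x axis, world direction (-0.996, -0.088).

Emit:
step_arm(
  commands=[
    [0,0,0,0,0,0,255],
    [0,0,0,0,0,0,255],
    [-0.005,-0.0004,0,0,0,0,255],
    [-0.005,-0.0005,0,0,0,0,255],
    [-0.005,-0.0004,0,0,0,0,255],
  ],
)

```text
clock: 6.48
tcp_pos: [508.8, 301.4, 42.4]
tool_rot: [0.001, -0.04, 0.999, 0.001]
ft_force: [4.1, 4.0, -1.1]
finger_gap: 31.4
```

Emit:
step_arm(
  commands=[
    [-0.005,-0.0004,0,0,0,0,255],
    [-0.005,-0.0005,0,0,0,0,255],
    [-0.005,-0.0004,0,0,0,0,255],
    [-0.005,-0.0005,0,0,0,0,255],
    [-0.005,-0.0004,0,0,0,0,255],
  ],
)

```text
clock: 6.9
tcp_pos: [482.3, 297.6, 41.5]
tool_rot: [-0.0, -0.04, 0.999, -0.0]
ft_force: [0.2, -1.1, -0.0]
finger_gap: 32.1
```

Emit:
step_arm(
  commands=[
    [-0.006,-0.0005,0,0,0,0,255],
    [-0.006,-0.0005,0,0,0,0,255],
    [-0.006,-0.0005,0,0,0,0,255],
    [-0.006,-0.0005,0,0,0,0,255],
    [0,0,0,0,0,0,255],
  ],
)

```text
clock: 7.32
tcp_pos: [457.9, 296.0, 41.8]
tool_rot: [-0.0, -0.04, 0.999, 0.0]
ft_force: [1.0, 0.6, 0.3]
finger_gap: 31.5
```

Run:
```python
from rig import ctrl
from h import *
s=ctrl.sense();c=ctrl.capture("wrist");print(s["tcp_pos"],s["clock"],s["ft_force"],s["finger_gap"])
cv2.imwrite("pics/w8c.png",cv2.resize(c["img"][200:460,160:480],None,fx=2.3,fy=2.3))
c=ctrl.capture("side");cv2.imwrite("pics/side8.png",cv2.resize(c["img"][220:380,200:380],None,fx=3.7,fy=3.7,interpolation=cv2.INTER_CUBIC))
```

```text
[457.93353249 296.02066384  41.83004544] 7.3167 [1.00306104 0.64045438 0.34877487] 31.4763806904724
```

View pics/w8c.png

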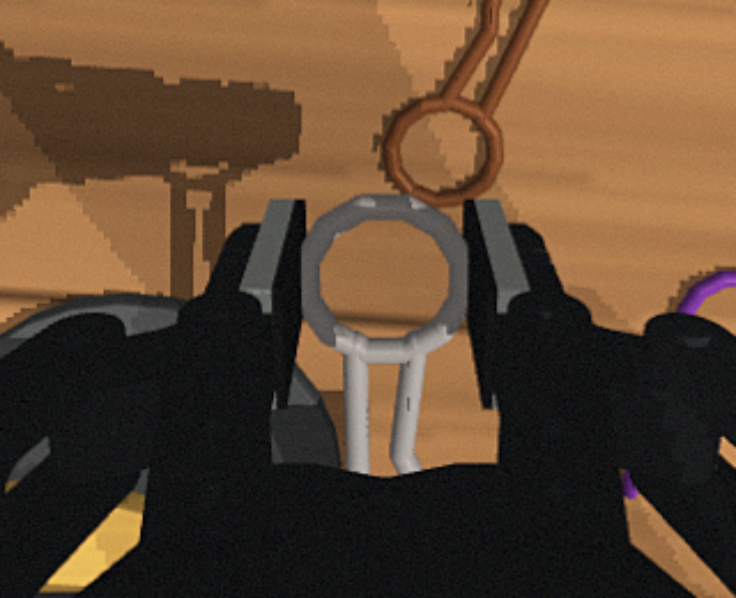

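View pics/side8.png

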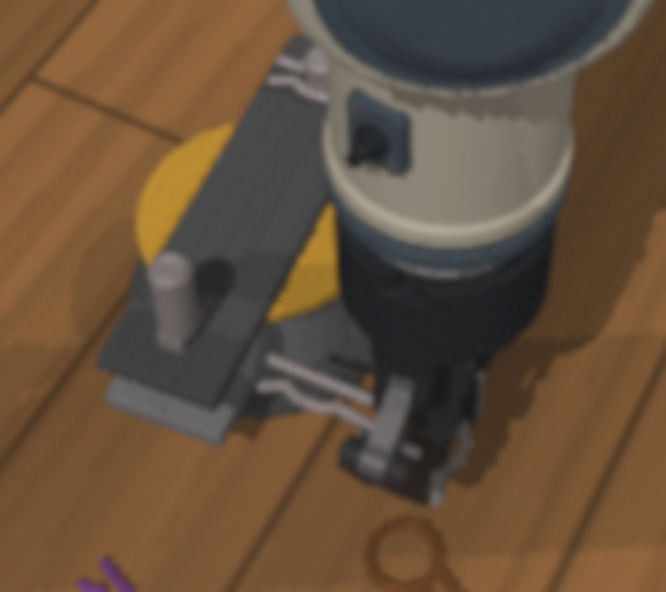

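The clip is out: loop clear at wrist (327,318), legs level, and the short pin's clip still in place. Now I'll lift it and carry it to the tray at (622,-112).

Emit:
step_arm(
  commands=[
    [0,0,0.01,0,0,0,255],
    [0,0,0.02,0,0,0,255],
    [0,0,0.02,0,0,0,255],
    [0,0,0.015,0,0,-1,255],
    [0,-0.01,0.005,0,0,-1,255],
  ],
)

```text
clock: 7.83
tcp_pos: [460.4, 287.5, 115.8]
tool_rot: [0.002, -0.023, 1.0, 0.002]
ft_force: [-0.1, -0.1, 0.7]
finger_gap: 32.0
```

Emit:
step_arm(
  commands=[
    [0.007,-0.02,0,0,0,-1,255],
    [0.007,-0.023,0,0,0,-0.5,255],
    [0.007,-0.023,0,0,0,0,255],
    [0.007,-0.023,0,0,0,0,255],
    [0.007,-0.023,0,0,0,0,255],
  ],
)

```text
clock: 8.25
tcp_pos: [494.1, 172.2, 111.6]
tool_rot: [-0.0, -0.009, 1.0, -0.0]
ft_force: [-0.9, 0.1, -1.7]
finger_gap: 31.9
```

Emit:
step_arm(
  commands=[
    [0.007,-0.023,0,0,0,0,255],
    [0.007,-0.023,0,0,0,0,255],
    [0.007,-0.023,0,0,0,0,255],
    [0.007,-0.023,0,0,0,0,255],
    [0.007,-0.023,0,0,0,0,255],
  ],
)

```text
clock: 8.67
tcp_pos: [528.9, 57.0, 111.6]
tool_rot: [-0.0, -0.009, 1.0, -0.0]
ft_force: [-0.2, 0.5, -0.6]
finger_gap: 32.0
```

Emit:
step_arm(
  commands=[
    [0.007,-0.023,0,0,0,0,255],
    [0.007,-0.023,0,0,0,0,255],
    [0.007,-0.023,0,0,0,0,255],
    [0.007,-0.023,0,0,0,0,255],
    [0.007,-0.02,0,0,0,0,255],
  ],
)

```text
clock: 9.08
tcp_pos: [563.7, -55.4, 111.5]
tool_rot: [-0.0, -0.009, 1.0, -0.0]
ft_force: [-0.5, 0.0, -0.1]
finger_gap: 31.6
```

Emit:
step_arm(
  commands=[
    [0.008,-0.02,0,0,0,0,255],
    [0.008,-0.015,0,0,0,0,255],
    [0.008,-0.008,0,0,0,0,255],
    [0.004,-0.004,0,0,0,0,255],
    [0,0,0,0,0,0,255],
  ],
)

```text
clock: 9.5
tcp_pos: [592.0, -101.3, 111.1]
tool_rot: [-0.001, -0.009, 1.0, -0.0]
ft_force: [0.6, -0.1, -0.9]
finger_gap: 31.7
```

Emit:
step_arm(
  commands=[
    [0,0,0,0,0,0,255],
    [0,0,0,0,0,0,255],
  ],
)

```text
clock: 9.67
tcp_pos: [591.6, -99.5, 111.7]
tool_rot: [-0.0, -0.01, 1.0, 0.0]
ft_force: [0.1, -0.4, 0.2]
finger_gap: 31.9
```

Run:
```python
from rig import ctrl
from h import *
import pickle
s=ctrl.sense();c=ctrl.capture("wrist");print(s["tcp_pos"],s["tool_rot"],s["clock"],s["ft_force"],s["finger_gap"])
pickle.dump((s,c),open("d9.pkl","wb"))
cv2.imwrite("pics/w9.png",c["img"])
c=ctrl.capture("scene");cv2.imwrite("pics/scene9.png",cv2.resize(c["img"][160:360,100:330],None,fx=3,fy=3,interpolation=cv2.INTER_CUBIC))
```

```text
[591.61262409 -99.47888558 111.70416326] [-2.48032792e-04 -9.82051856e-03  9.99951736e-01  1.46698793e-04] 9.6667 [ 0.07260877 -0.4415658   0.22018793] 31.939682994377613
```

View pics/w9.png

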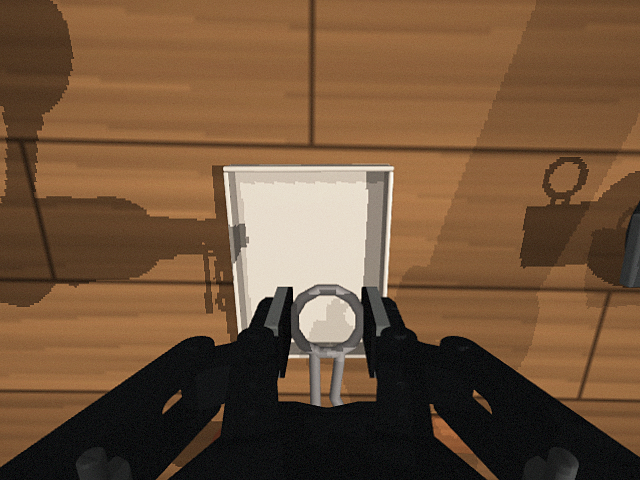

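View pics/scene9.png

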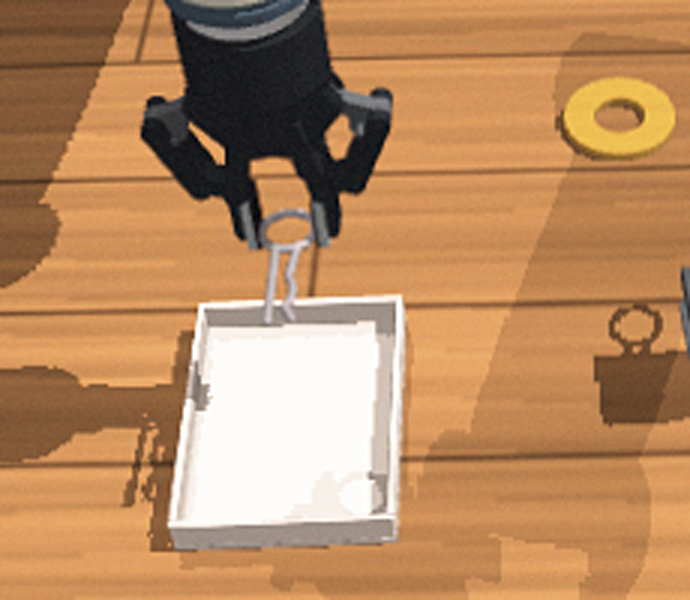

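Run:
```python
from h import *
import pickle
s,c=pickle.load(open("d9.pkl","rb"))
print(plane(c,[(223,167),(393,167),(290,357),(240,320),(389,280)],25,s).round(1))
print(plane(c,[(328,322)],155,s).round(1))
```

```text
[[ 539.8 -179.4   25. ]
 [ 537.3  -51.3   25. ]
 [ 706.2 -131.2   25. ]
 [ 669.5 -174.    25. ]
 [ 629.7  -47.6   25. ]]
[[593.3 -99.9 155. ]]
```

Emit:
step_arm(
  commands=[
    [0.001,-0.006,-0.01,0,0,0,255],
    [0.001,-0.007,-0.02,0,0,0,255],
    [0,0,-0.025,0,0,0,255],
    [0,0,-0.02,0,0,0,255],
    [0,0,-0.015,0,0,0,255],
  ],
)

```text
clock: 10.18
tcp_pos: [592.7, -112.9, 18.6]
tool_rot: [-0.001, -0.01, 1.0, 0.0]
ft_force: [0.4, 0.1, -1.4]
finger_gap: 32.2
```

Emit:
step_arm(
  commands=[
    [0,0,-0.01,0,0,0,255],
    [0,0,-0.008,0,0,0,255],
    [0,0,-0.006,0,0,0,255],
    [0,0,-0.004,0,0,0,255],
    [0,0,0,0,0,0,255],
  ],
)

```text
clock: 10.6
tcp_pos: [593.9, -113.0, -6.6]
tool_rot: [-0.0, -0.01, 1.0, 0.0]
ft_force: [-0.6, -0.7, -0.5]
finger_gap: 31.9
```

Run:
```python
from rig import ctrl
from h import *
s=ctrl.sense();print(s["tcp_pos"],s["clock"],s["ft_force"],s["finger_gap"])
for n,(a,b,e,f) in {"scene":(210,350,130,290),"side":(80,240,250,420)}.items():
    c=ctrl.capture(n);cv2.imwrite(f"pics/{n}10.png",cv2.resize(c["img"][a:b,e:f],None,fx=3.6,fy=3.6,interpolation=cv2.INTER_CUBIC))
```

```text
[ 593.91579623 -112.97415982   -6.59488868] 10.6 [-0.61190665 -0.65226628 -0.50682357] 31.943619400414743
```

View pics/scene10.png

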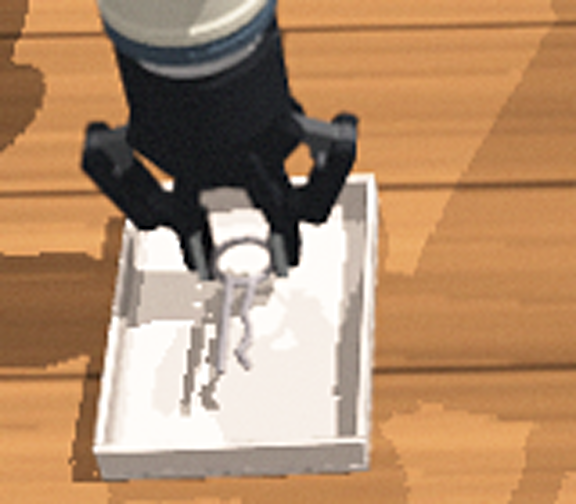

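View pics/side10.png

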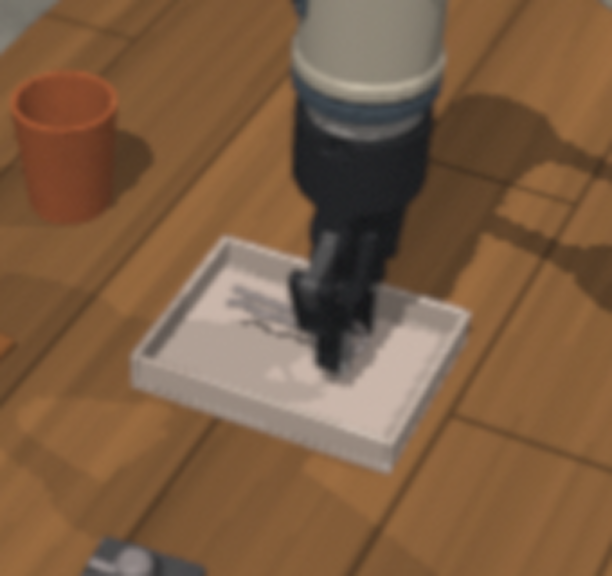

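TCP is below table level with no contact, which confirms the tip offset. The clip hangs inside the tray, over its shadow. I'll go down in small guarded steps.

Emit:
step_arm(
  commands=[
    [0,0,-0.002,0,0,0,255],
    [0,0,-0.002,0,0,0,255],
    [0,0,-0.002,0,0,0,255],
    [0,0,0,0,0,0,255],
  ],
)

```text
clock: 11.03
tcp_pos: [593.8, -113.0, -12.6]
tool_rot: [-0.0, -0.01, 1.0, 0.0]
ft_force: [0.7, 0.7, -0.5]
finger_gap: 32.1
```

Emit:
step_arm(
  commands=[
    [0,0,-0.001,0,0,0,255],
    [0,0,-0.001,0,0,0,255],
    [0,0,0,0,0,0,255],
  ],
)

```text
clock: 11.28
tcp_pos: [593.9, -113.0, -14.5]
tool_rot: [-0.0, -0.01, 1.0, 0.0]
ft_force: [-0.3, 0.5, -0.7]
finger_gap: 32.0
```

Emit:
step_arm(
  commands=[
    [0,0,-0.001,0,0,0,255],
    [0,0,-0.001,0,0,0,255],
    [0,0,0,0,0,0,255],
  ],
)

```text
clock: 11.53
tcp_pos: [593.9, -113.0, -16.5]
tool_rot: [-0.0, -0.01, 1.0, 0.0]
ft_force: [-0.3, 0.1, -0.5]
finger_gap: 32.1
```

Emit:
step_arm(
  commands=[
    [0,0,-0.001,0,0,0,255],
    [0,0,-0.001,0,0,0,255],
    [0,0,0,0,0,0,255],
  ],
)

```text
clock: 11.78
tcp_pos: [593.9, -113.0, -18.5]
tool_rot: [-0.0, -0.01, 1.0, 0.0]
ft_force: [-0.9, -0.8, -1.0]
finger_gap: 31.9
```

Emit:
step_arm(
  commands=[
    [0,0,0,0,0,0,130],
    [0,0,0,0,0,0,120],
    [0,0,0,0,0,0,110],
    [0,0,0,0,0,0,100],
    [0,0,0,0,0,0,100],
  ],
)

```text
clock: 12.2
tcp_pos: [594.1, -113.0, -18.1]
tool_rot: [0.0, -0.01, 1.0, -0.0]
ft_force: [0.9, -0.6, 0.1]
finger_gap: 51.8
```

Run:
```python
from rig import ctrl
from h import *
s=ctrl.sense();c=ctrl.capture("wrist");print(s["tcp_pos"],s["clock"],s["ft_force"],s["finger_gap"])
cv2.imwrite("pics/w11.png",c["img"])
```

```text
[ 594.07631892 -113.01069243  -18.1258304 ] 12.2 [ 0.87394578 -0.57672812  0.11966074] 51.84124193426253
```

View pics/w11.png

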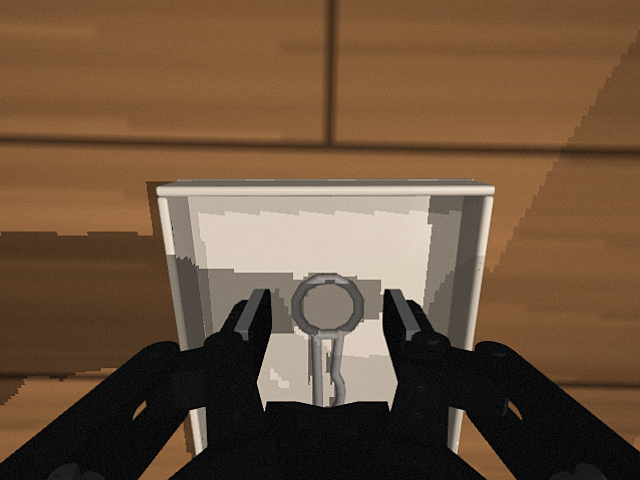

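The clip has dropped onto the tray floor, with its loop at (328,304) between the open fingers. I'll retreat straight up and check.

Emit:
step_arm(
  commands=[
    [0,0,0.01,0,0,0,100],
    [0,0,0.02,0,0,0,100],
    [0,0,0.03,0,0,0,100],
    [0,0,0.04,0,0,0,100],
    [0,0,0.04,0,0,0,100],
  ],
)

```text
clock: 12.67
tcp_pos: [593.2, -112.8, 123.1]
tool_rot: [-0.001, -0.01, 1.0, 0.0]
ft_force: [1.5, 0.2, 0.3]
finger_gap: 52.3
```

Emit:
step_arm(
  commands=[
    [-0.03,0,0.03,0,0,0,100],
    [-0.03,0,0.03,0,0,0,100],
    [-0.02,0,0.02,0,0,0,100],
    [0,0,0,0,0,0,100],
    [0,0,0,0,0,0,100],
  ],
)

```text
clock: 13.08
tcp_pos: [515.4, -113.3, 204.0]
tool_rot: [0.003, -0.009, 1.0, -0.001]
ft_force: [-0.3, -0.5, -0.4]
finger_gap: 51.9
```

Emit:
step_arm(
  commands=[
    [0,0,0,0,0,0,100],
    [0,0,0,0,0,0,100],
    [0,0,0,0,0,0,100],
  ],
)

```text
clock: 13.33
tcp_pos: [515.0, -112.8, 198.7]
tool_rot: [-0.002, -0.01, 1.0, 0.0]
ft_force: [-0.4, 0.7, -0.3]
finger_gap: 51.7
```

Run:
```python
from rig import ctrl
from h import *
import pickle
s=ctrl.sense();print(s["tcp_pos"],s["clock"],s["ft_force"])
D={}
for n in ("scene","side","wrist"):
    D[n]=ctrl.capture(n);cv2.imwrite(f"pics/{n}12.png",D[n]["img"])
    for r in ctrl.trace("clip",n): print(n,round(r["score"],2),np.round(r["box"]))
cv2.imwrite("pics/f1.png",np.hstack([cv2.resize(D["scene"]["img"][245:350,145:250],(400,400)),cv2.resize(D["side"]["img"][130:230,280:390],(400,400))]))
a=cv2.imread("pics/scene0.png");a2=pickle.load(open("d0.pkl","rb"))[1]["scene"]["img"]
cv2.imwrite("pics/f2.png",np.vstack([cv2.resize(x[205:290,310:480],None,fx=3.4,fy=3.4) for x in (a2,D["scene"]["img"])]))
pickle.dump((s,D),open("d12.pkl","wb"))
```

```text
[ 514.95373698 -112.79829167  198.70130036] 13.3333 [-0.43396415  0.67939795 -0.28802463]
scene 0.65 [418. 226.  13.  32.]
scene 0.54 [203. 301.  17.  39.]
scene 0.53 [466. 262.  18.  35.]
side 0.75 [322. 380.  44.  49.]
side 0.73 [241. 397.  44.  44.]
side 0.62 [335. 183.  34.  16.]
wrist 0.63 [326. 300.  27.  70.]
```

View pics/f1.png

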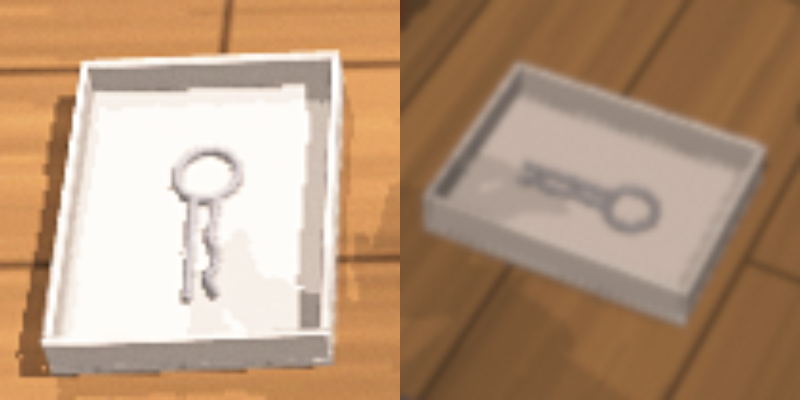

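View pics/f2.png

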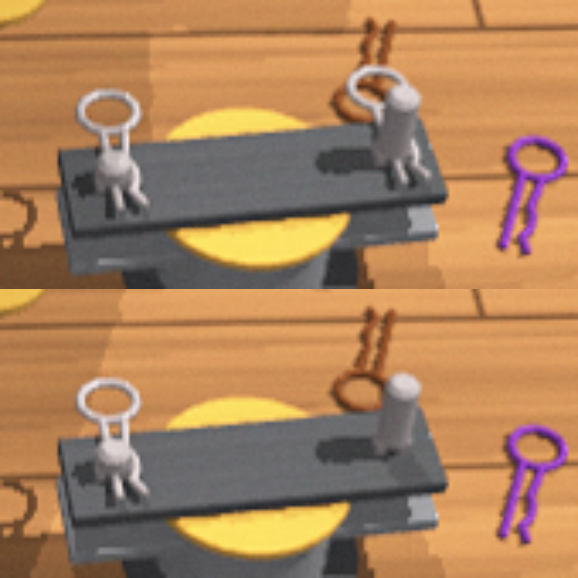

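View pics/wrist12.png

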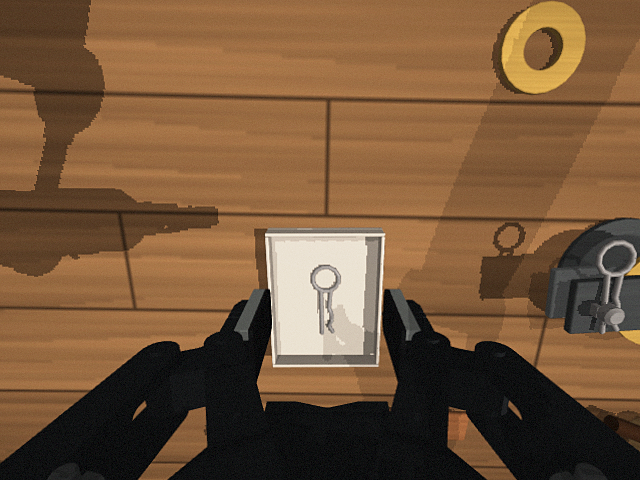

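The clip lies flat in the tray, at scene (200,290) and wrist (325,279). The tall pin is empty, and the short pin's clip looks the same as at the start. I'm handing it in.

Run:
```python
from rig import ctrl
print(ctrl.sign_off())
```

```text
the job is handed in; nothing more can be done
None
```

I pulled the clip out of the taller pin towards -x, with a highest logged force of about 6 N. I then carried it to the white tray and released it just above the floor, at about 12 s of the 40 s allowed.

**Last checks:** In all three camera views the clip lies flat on the tray floor, near the middle, with the tray upright. The tall pin is empty. The short pin's clip looks unmoved against the first picture. The gripper was backed well clear before I handed the job in.

**What went wrong on the way:** The first grasp closed on nothing. The fingertips turned out to sit roughly 20–25 mm behind the reported TCP, although the description puts the TCP at the very end of the fingers. I lifted, reopened, went lower and gripped the loop on the second try, and nothing was disturbed. Readings taken just after fast moves were also a few mm off because the arm was still settling, so I let it settle before the grasp and the release.

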